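Switch off the dimmer head and stack it on its battery

ROBOT

A 6-joint arm with a two-finger parallel gripper is mounted at the origin on a cart in front of the work surface, level with it; the furniture and walls round the work are solid. World frame = base frame: x ahead of the robot, y to its left, z up, the work surface at z = 0. Lengths are in m, angles in rad, forces in N, time in s.
With the tool pointing down it reaches from about 0.275 to 0.75 m from the base axis. Payload 10.2 kg.
Tool frame: the origin (TCP) lies midway between the tips of the shut fingers; the grasp point (between the pads) lies 19 mm behind it (env.hold_point_z is the distance from the TCP to the grasp point, in m); z points along the fingers, y is the line along which they close (so a half turn about z gives the same grasp; the last joint's range is limited). The gripper opens to 85 mm and grips with 20 to 120 N. Pads are 22 mm wide; open, the fingers measure 114 mm over their backs; the gripper's body (76 mm by 85 mm) begins 54 mm behind the grasp point. The pads swing forward as they close: fully open they stand 13 mm farther back than shut.
Start: joints at [0.899, 0.313, 1.498, -0, 1.331, -0.223], TCP at [0.228, 0.473, 0.231] pointing down, gripper open.
Joint ranges: [-2.94, 2.94], [-0.97, 2.17], [0.19, 2.56], [-1.23, 4.37], [0.02, 3.11], [-2.88, 2.88]. Speed limits (rad/s): [2.39, 2.39, 3.01, 3.14, 3.14, 3.14].

INTERFACE

Orientations are given as a unit quaternion [x, y, z, w].
In Python, from bench import env, kinematics, monitor, eyes, job gives the robot as it stands. The module is installed in compiled form; this text tells all that it offers. Calls block until the motion is done:
- env.reach(position, orientation): joint-space move of the TCP to a pose.
- env.movel(position, velocity=0.15, frame=None, guard=None): straight line of the TCP; frame=None keeps the orientation; velocity is the mean speed in m/s. With guard (N) it stops when the force on the tool has changed by that much, and returns True; else False.
- env.set_joints(angles): joint-space move.
- env.release() and env.close_gripper(effort=None): open the fingers fully, or close them until they stop; effort is the grip in N (None keeps the last).
- env.hold(seconds).
- kinematics.ik(position, orientation): joint angles nearest the present ones, or None.
- monitor.sense(): the state.
- eyes.grab_frame(name): name is "side" or "top"; returns a dict with "frame" (384x512x3 uint8, red, green, blue), "mtx" (3x3 intrinsics, pixels), "k1" (the pictures are not rectified: a ray, as slopes to the right and down, at radius r is drawn at 1 + k1 r^2 times it, then the intrinsics apply), "view" (4x4, takes a point from world to camera coordinates). Camera axes: x right, y down, z forward; pixel columns grow to the right and rows downward; lengths in m; the calibration is good to about 2 mm. A picture is of the moment at which its call begins. There is no depth.
A pose or a line that the arm cannot do raises env.MotionError and nothing moves.
- job.hand_in(): hands the job in; it is judged then, once.
The state is a dict: "clock": time; "joints": joint angles; "qvel": joint speeds; "joint_efforts": joint torques, N m; "position": TCP position; "ee_rot": TCP orientation; "contact_force": force on the tool from outside, world axes, zero at the start; "ft_torque": the same for the moment, N m; "finger_gap": opening from 0.0 (shut) to 1.0 (fully open); "gripper_force": force on a finger pad.
Only numpy, scipy, OpenCV 4.12 (cv2) and the standard library are available. Lean on these libraries where they do the work, as an engineer would, in place of code of your own. Each camera call takes 0.05 s, during which the arm holds its last target. There are 200 camera calls.

TASK

The orange dimmer head of the work light has fallen on its side. Stand it upright on the bench with its knob on top and let go of it; then, while it stands there, turn the knob anticlockwise (seen from the knob's side) all the way to its end stop, which is off. Only then set the head, knob up, squarely on top of the grey battery block so that their edges are flush, and leave the other things on the bench where they are.

Things in the scene. Friction and masses are not known exactly. Their poses are not given: they have to be found in the camera images.
- head: loose orange block, black foot at one end, black control plate with knob at the other; 84 (x, foot to plate) x 60 (y) x 70 mm (z), 0.55 kg. Origin: centre of the block without the knob; +x points out of the plate along the knob's axis. Starts on a green cutting mat (2 mm thick) lying on an 84 x 60 side, x level, z up; standing, x points up, origin 42 mm above what it stands on
- head_foot (a point): centre of the head's foot face, 42 mm behind its origin (x = -42 mm); axes as the head's
- knob (a point): on the knob's axis, 15 mm above the control plate, 57 mm from the head's origin. Knob: grey disc 40 mm across, 6 mm high, with a black bar grip 12 mm thick, 36 mm long, from 6 to 24 mm above the plate. The point turns with the knob: x = knob axis, z along the bar (to the white pointer line), y across it
- dimmer (a joint): knob angle in rad: 0 = fully anticlockwise at the end stop (off), grows as the knob turns clockwise seen from its front, up to 4.71. Friction about 0.025 N m
- battery: grey battery block with black top, 70 mm (x) x 60 mm (y), fixed to the bench by an aluminium flange 112 x 66 x 8 mm. Origin at the centre of the flange's underside, z up; its flat top is 60 mm above the bench. The standing head's 60 mm side (y) belongs along its y
- battery_top (a point): centre of the battery block's top face, 60 mm above the bench; axes as the battery's
- tin: bystander: round blue tin, 67 mm across, 28 mm high; origin at the centre of its underside
- pliers: bystander: red-handled pliers lying flat, 167 mm long, 11 mm high; origin under the middle
- glue: bystander: white glue bottle with red cap, 41 mm across, 113 mm high; origin at the centre of its underside
- carton: bystander: small closed carton, 59 x 86 x 32 mm; origin at the centre of its underside
- mallet: bystander: mallet lying flat, 196 mm long, black head; origin under the middle

How it is judged:
By the outcome, as a careful person would: the job done as asked, in the order asked, and still so for the second after the job is handed in, with the robot touching nothing.
It also fails if it takes over 72 s, if anything falls off the work surface, if the arm or the gripper's body presses on something with over 40 N, if the wrist force passes 120 N, or if a joint passes its speed limit or range.

## Working session

There is one attempt and no reset: what is moved stays moved. The work goes in short steps, each a Python script; the robot and the scene stay as the last script left them, time stands still between calls to the robot, and variables do not carry over. Pictures are saved under pics/ and viewed, at most 13 in all, crops included, and the job is handed in when it is done.

```bash
mkdir -p pics
cat > h.py <<'E'
import numpy as np, cv2
from scipy.spatial.transform import Rotation as R
from bench import env, kinematics, monitor, eyes, job
def rays(f,px):
    """world rays through pixels: origin, directions"""
    px=np.asarray(px,float).reshape(-1,2); K=f["mtx"]
    d=np.c_[(px[:,0]-K[0,2])/K[0,0],(px[:,1]-K[1,2])/K[1,1]]; s=d.copy()
    for _ in range(20): s=d/(1+f["k1"]*(s**2).sum(1,keepdims=True))
    V=np.asarray(f["view"]); Rm,t=V[:3,:3],V[:3,3]
    return -Rm.T@t, np.c_[s,np.ones(len(s))]@Rm
def on_plane(f,px,z):
    o,d=rays(f,px); return o+d*((z-o[2])/d[:,2])[:,None]
def project(f,P):
    P=np.asarray(P,float).reshape(-1,3); V=np.asarray(f["view"]); c=P@V[:3,:3].T+V[:3,3]
    s=c[:,:2]/c[:,2:]; s=s*(1+f["k1"]*(s**2).sum(1,keepdims=True)); K=f["mtx"]
    return s*[K[0,0],K[1,1]]+[K[0,2],K[1,2]]
def save(f,name,crop=None,k=1):
    im=cv2.cvtColor(f["frame"],cv2.COLOR_RGB2BGR)
    if crop: x0,y0,x1,y1=crop; im=im[y0:y1,x0:x1]
    cv2.imwrite("pics/"+name,cv2.resize(im,None,fx=k,fy=k,interpolation=cv2.INTER_CUBIC))
def quat(x,y,z): return R.from_matrix(np.c_[x,y,z]).as_quat()
E
python3 - <<'E'
from h import *
a=eyes.grab_frame("top");b=eyes.grab_frame("side")
save(a,"top0.png",k=1.5);save(b,"side0.png",k=1.5)
for f in(a,b):
    print(rays(f,[[256,192]]), f["mtx"].tolist(), f["k1"])
print(env.hold_point_z, monitor.sense())
E
```

```text
(array([0.37711393, 0.04250456, 1.47485846]), array([[ 0.13537803, -0.00555912, -0.99090499]])) [[450.90373690924304, 0.0, 253.9781944644385], [0.0, 450.90373690924304, 198.8486963306711], [0.0, 0.0, 1.0]] -0.0821533092876983
(array([ 0.19856384, -0.923234  ,  0.79391806]), array([[ 0.27370422,  0.76170361, -0.58754747]])) [[463.20053256735287, 0.0, 264.26160257998635], [0.0, 463.20053256735287, 191.7578304625934], [0.0, 0.0, 1.0]] -0.13164924714302795
0.0187 {'clock': 0.1, 'joints': array([ 8.98597012e-01,  3.13414106e-01,  1.49833566e+00, -1.16312776e-05,
        1.33099174e+00, -2.23392277e-01]), 'qvel': array([-0.00015255,  0.000399  , -0.00355606, -0.00022755,  0.00120447,
        0.00186517]), 'joint_efforts': array([ 2.69124794e-03, -4.12898934e+01, -2.60140228e+01, -1.02023962e-04,
        3.03885572e-03, -7.94767431e-06]), 'position': array([0.22766342, 0.47282692, 0.23079162]), 'ee_rot': array([ 2.22523490e-01,  9.74927160e-01, -5.20233702e-04, -2.43622496e-04]), 'contact_force': array([0.06457429, 0.68521863, 0.71115106]), 'ft_torque': array([ 0.01173884,  0.00186142, -0.06824123]), 'gripper_force': 0.0, 'finger_gap': 0.9985055975132605}
```

View pics/top0.png

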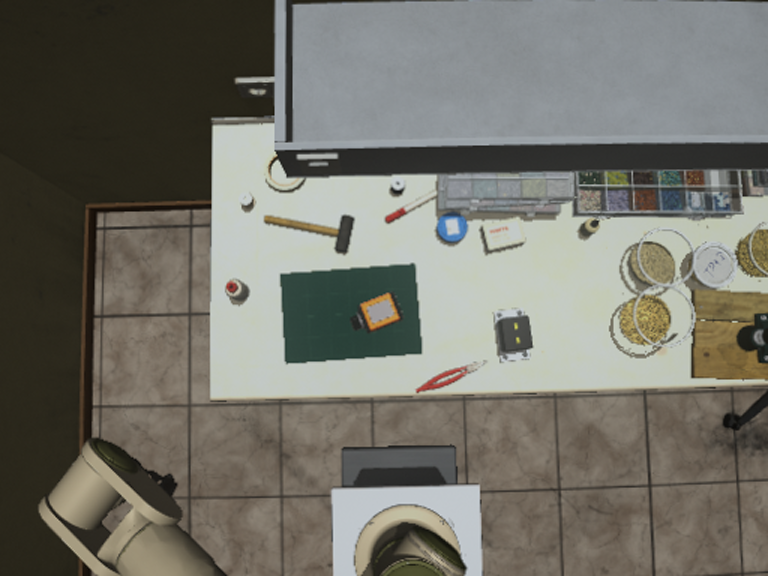

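View pics/side0.png

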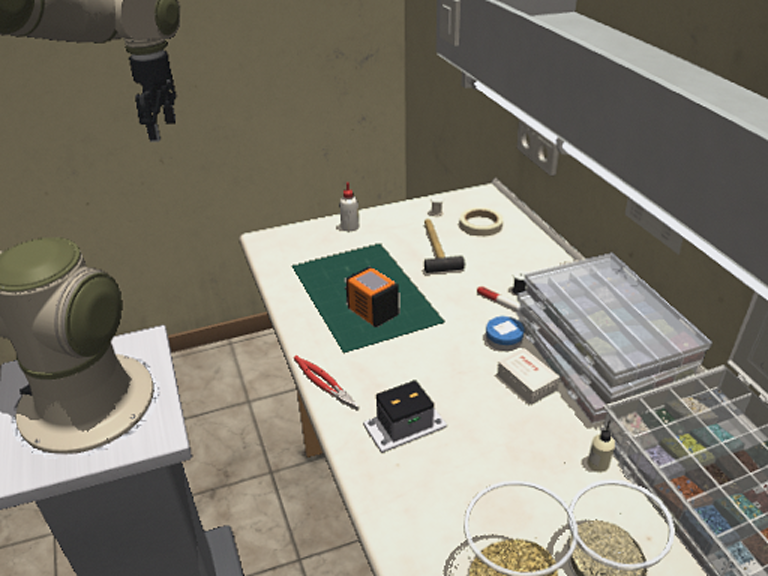

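Run:
```python
from h import *
a=eyes.grab_frame("top");b=eyes.grab_frame("side")
ia=cv2.resize(a["frame"][170:250,215:375],None,fx=5,fy=5,interpolation=cv2.INTER_CUBIC)[:,:800]
ib=cv2.resize(b["frame"][165:305,215:305],None,fx=4,fy=4,interpolation=cv2.INTER_CUBIC)
cv2.imwrite("pics/z_top.png",ia[:,:,::-1]);cv2.imwrite("pics/z_side.png",ib[:,:,::-1])
```

```text
(no output)
```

View pics/z_top.png

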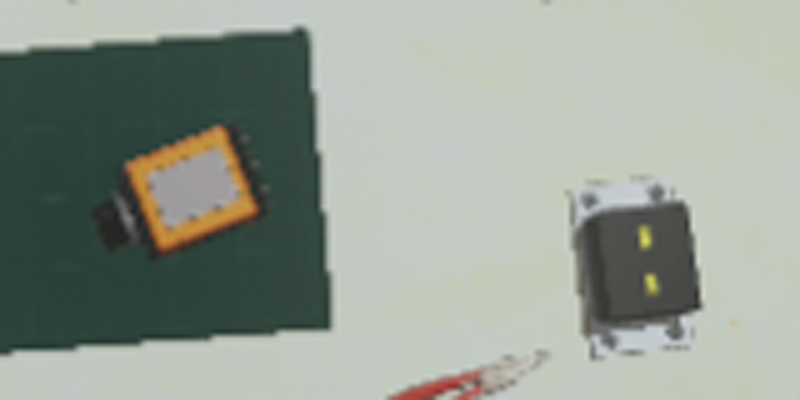

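View pics/z_side.png

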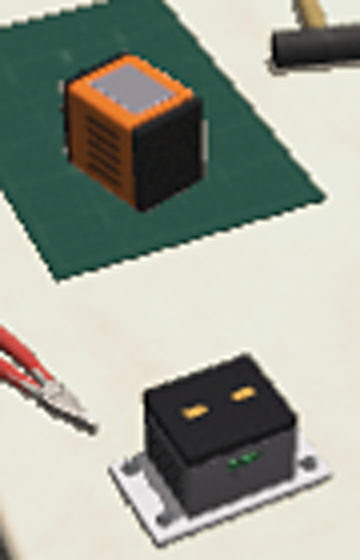

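Run:
```python
from h import *
a=eyes.grab_frame("top");b=eyes.grab_frame("side")
def comps(m):
    n,l,s,c=cv2.connectedComponentsWithStats(m.astype(np.uint8)); return l,s,c
for nm,f,hb,bb in(("top",a,(230,190,275,225),(325,200,360,245)),("side",b,(225,172,272,222),(240,250,300,305))):
    im=f["frame"].astype(int); r,g,bl=im[...,0],im[...,1],im[...,2]
    def box(m,q): o=np.zeros_like(m); o[q[1]:q[3],q[0]:q[2]]=m[q[1]:q[3],q[0]:q[2]]; return o
    org=box((r>g*1.25)&(g>bl*1.4)&(r>170),hb)
    ys,xs=np.nonzero(org); P=on_plane(f,np.c_[xs,ys],.072)[:,:2]
    print(nm,"orange",len(xs),cv2.minAreaRect((P*1000).astype(np.float32)))
    lab=box((abs(r-g)<25)&(abs(g-bl)<25)&(r>110),(hb[0]+ (10 if nm=="top" else 0),hb[1],hb[2],hb[3]-15)) if nm=="top" else None
    yel=box((r>120)&(r-bl>60),bb); l,s,c=comps(yel)
    k=np.argsort(-s[1:,4])[:2]+1; Q=on_plane(f,c[k],.06); print("yellow",s[k,4],Q.round(4).tolist(),Q.mean(0))
    print("grid row cuts", im[222,325:362].sum(1)//3 if nm=="top" else im[275,245:300].sum(1)//3)
    for t in ((70,90,110) if nm=="top" else (30,38,46)):
        d=box(r+g+bl<3*t,bb); l,s,c=comps(d); k=1+np.argmax(s[1:,4]); ys,xs=np.nonzero(l==k)
        P=on_plane(f,np.c_[xs,ys],.06)[:,:2]; print(t,len(xs),cv2.minAreaRect((P*1000).astype(np.float32)))
```

```text
top orange 146 ((521.304443359375, 45.5648193359375), (55.46379852294922, 61.710105895996094), 20.469566345214844)
yellow [6 6] [[0.4842, -0.2395, 0.06], [0.4552, -0.2418, 0.06]] [ 0.46969543 -0.2406329   0.06      ]
grid row cuts [194 193 194 195 194 132 105  80  63  59  62  74  78  77  76  77  76  76
  76  75  75  74  75  73  74  73  73  73  67 193 197 196 196 196 196 196
 196]
70 77 ((465.171630859375, -237.20130920410156), (63.50634765625, 64.90584564208984), 4.673216819763184)
90 440 ((466.4518127441406, -235.62010192871094), (68.74819946289062, 68.22471618652344), 5.529505729675293)
110 518 ((460.91412353515625, -234.50941467285156), (83.2618408203125, 73.56884002685547), 3.908200740814209)
side orange 147 ((521.0792846679688, 42.86577606201172), (59.261817932128906, 63.67494583129883), 20.146533966064453)
yellow [13 13] [[0.4853, -0.2403, 0.06], [0.455, -0.2427, 0.06]] [ 0.47014264 -0.2414944   0.06      ]
grid row cuts [226 226 225 225 228 226  75  30  24  34  38  49  38  24  37  41  42  41
  42  41  42  40  41  43  43  42  41  41  36  30  22  22  28  27  36  63
  83  68  68  67  67  67  63  77 173 234 224 216 223 224 225 225 225 225
 226]
30 61 ((455.6788635253906, -263.6162109375), (47.431854248046875, 84.75923919677734), 54.906517028808594)
38 196 ((461.2715148925781, -255.06094360351562), (82.18289184570312, 75.03983306884766), 5.2906718254089355)
46 665 ((460.6570739746094, -255.54725646972656), (83.28771209716797, 76.80134582519531), 4.779029846191406)
```

```bash
cat > g.py <<'E'
from h import *
HZ=env.hold_point_z; th=np.radians(30); GX,GZ=.012,.010
def tool_pose(c,Rh,sgn,gx=GX,gz=GZ):
    """TCP pose holding a head at centre c, axes Rh (columns), gripping across head y"""
    d=Rh@np.array([-np.sin(th),0,-np.cos(th)]); y=sgn*Rh[:,1]
    return c+Rh@np.array([gx,0,gz])+HZ*d, quat(np.cross(y,d),y,d)
yaw=np.radians(90+20.3)
x=np.array([np.cos(yaw),np.sin(yaw),0]); z=np.array([0,0,1.])
R0=np.c_[x,np.cross(z,x),z]; c0=np.array([.521,.0445,.037])
def stand(yawdeg):
    a=np.radians(yawdeg); h=-np.array([np.cos(a),np.sin(a),0])  # head z, back towards the robot
    return np.c_[z,np.cross(h,z),h]
E
python3 - <<'E'
from g import *
for s in(1,-1):
    p,q=tool_pose(c0,R0,s); print(s,"grasp",p,kinematics.ik(p,q))
    p,q=tool_pose(c0+[0,0,.1],R0,s); print(s,"lift",kinematics.ik(p,q))
    for X in(.5,.54,.58):
        for yw in(0,10,30,50):
            p,q=tool_pose(np.array([X,.08,.06]),stand(yw),s); j=kinematics.ik(p,q)
            print(X,yw,None if j is None else np.round(j,2))
f=eyes.grab_frame("top"); print(on_plane(f,np.array([[281,274],[414,264],[421,351],[286,362]])/1.5,.002))
E
```

```text
1 grasp [0.52008062 0.04698541 0.03080532] [ 0.10422982  0.58948519  1.78899313 -0.76053895  0.77932347 -2.83335957]
1 lift None
0.5 0 [-0.13  0.51  2.39  2.98  0.8   1.62]
0.5 10 [-0.26  0.5   2.4   2.62  0.84  1.71]
0.5 30 [-0.47  0.52  2.34  1.98  0.91  1.88]
0.5 50 [-0.55  0.57  2.18  1.48  1.03  2.03]
0.54 0 [-0.11  0.53  2.28  2.99  0.72  1.63]
0.54 10 [-0.23  0.53  2.29  2.62  0.76  1.75]
0.54 30 [-0.41  0.55  2.23  1.98  0.86  1.96]
0.54 50 [-0.49  0.6   2.07  1.49  1.02  2.12]
0.58 0 [-0.1   0.57  2.17  3.    0.65  1.64]
0.58 10 [-0.2   0.56  2.18  2.61  0.69  1.8 ]
0.58 30 [-0.37  0.59  2.11  1.96  0.82  2.04]
0.58 50 [-0.45  0.65  1.96  1.48  1.    2.2 ]
-1 grasp [0.52008062 0.04698541 0.03080532] [ 0.10422982  0.58948519  1.78899313 -0.76053895  0.77932347  0.30823308]
-1 lift [ 0.10422982  0.42040669  1.72916484 -0.63514986  0.95537904  0.11548319]
0.5 0 [-0.13  0.51  2.39  2.98  0.8  -1.53]
0.5 10 [-0.26  0.5   2.4   2.62  0.84 -1.44]
0.5 30 [-0.47  0.52  2.34  1.98  0.91 -1.27]
0.5 50 [-0.55  0.57  2.18  1.48  1.03 -1.11]
0.54 0 [-0.11  0.53  2.28  2.99  0.72 -1.52]
0.54 10 [-0.23  0.53  2.29  2.62  0.76 -1.39]
0.54 30 [-0.41  0.55  2.23  1.98  0.86 -1.18]
0.54 50 [-0.49  0.6   2.07  1.49  1.02 -1.02]
0.58 0 [-0.1   0.57  2.17  3.    0.65 -1.51]
0.58 10 [-0.2   0.56  2.18  2.61  0.69 -1.35]
0.58 30 [-0.37  0.59  2.11  1.96  0.82 -1.1 ]
0.58 50 [-0.45  0.65  1.96  1.48  1.   -0.94]
[[ 0.61510415  0.26083115  0.002     ]
 [ 0.63019182 -0.0332903   0.002     ]
 [ 0.4381873  -0.04279678  0.002     ]
 [ 0.42122949  0.25125872  0.002     ]]
```

Run:
```python
from g import *
s=-1
p,q=tool_pose(c0,R0,s); d=R.from_quat(q).as_matrix()[:,2]
env.reach(p-.12*d,q); print("guard",env.movel(p,.1,guard=10)); print(monitor.sense()["position"]-p)
env.close_gripper(60); m=monitor.sense(); print(m["finger_gap"],m["gripper_force"],m["contact_force"])
env.movel(p+[0,0,.12],.15)
c=np.array([.54,.10,.0]); Rs=stand(50)
p1,q1=tool_pose(c+[0,0,.10],Rs,s); env.reach(p1,q1); env.hold(.2)
save(eyes.grab_frame("side"),"s1.png",(190,80,350,240),4)
p2,_=tool_pose(c+[0,0,.036],Rs,s); print("touch",env.movel(p2,.05,guard=6)); m=monitor.sense(); print(p2,m["position"],m["contact_force"],m["clock"])
```

```text
guard False
[0.00023322 0.00024232 0.00046978]
0.6964644113782948 60.75528144836426 [-2.93454797  1.92449323  4.82552202]
touch True
[0.54398186 0.1047454  0.03865   ] [0.54399798 0.10483706 0.04865267] [2.25468324 1.49739496 1.95638777] 7.7417
```

View pics/s1.png

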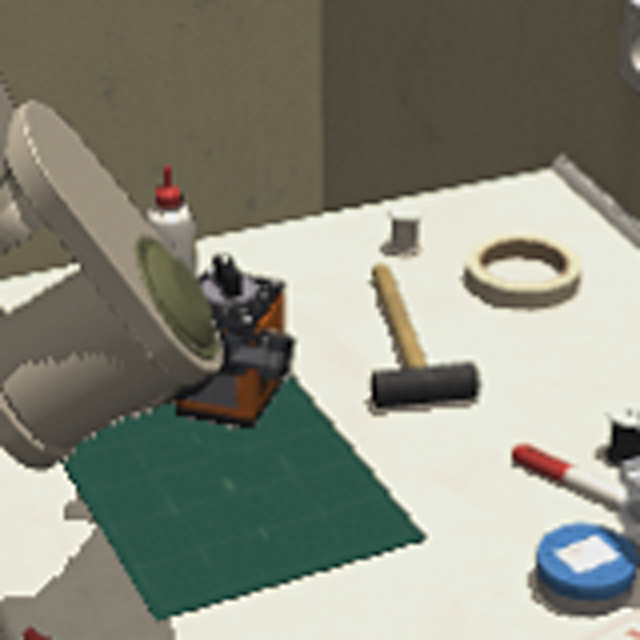

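Run:
```python
from g import *
m=monitor.sense(); print(env.movel(m["position"]-[0,0,.002],.02,guard=12)); print(monitor.sense()["contact_force"])
env.release(); m=monitor.sense(); d=R.from_quat(m["ee_rot"]).as_matrix()[:,2]
env.movel(m["position"]-.12*d,.15)
m=monitor.sense(); env.movel(m["position"]+[-.05,-.06,.1],.3)
a=eyes.grab_frame("top");b=eyes.grab_frame("side")
u,v=project(a,[.54,.1,.09])[0].astype(int);print(u,v)
u2,v2=project(b,[.54,.1,.05])[0].astype(int);print(u2,v2)
A=a["frame"][v-30:v+30,u-30:u+30];B=b["frame"][v2-30:v2+30,u2-30:u2+30]
cv2.imwrite("pics/st.png",np.hstack([cv2.resize(i,(400,400),interpolation=cv2.INTER_CUBIC) for i in(A,B)])[:,:,::-1])
print(monitor.sense()["clock"])
```

```text
False
[-7.59845669 -2.99074674 13.27885603]
235 200
246 181
10.0
```

View pics/st.png

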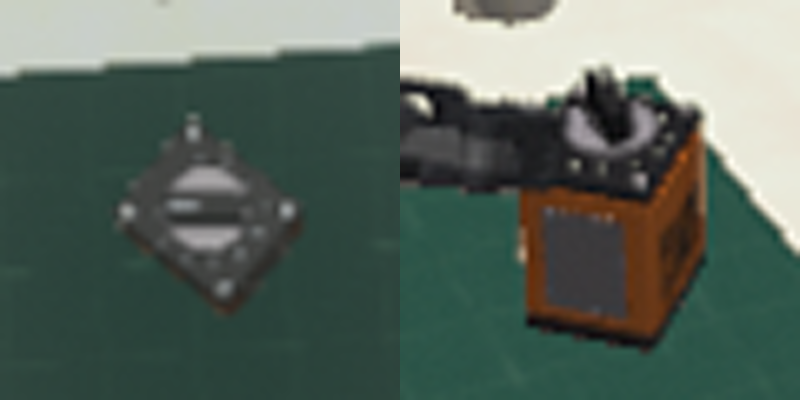

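Run:
```python
from h import *
a=eyes.grab_frame("top"); im=a["frame"].astype(int)
x0,y0=205,170; c=im[y0:y0+60,x0:x0+60]; g=c.mean(2); sat=c.max(2)-c.min(2)
m=(g>105)&(sat<30); n,l,s,ce=cv2.connectedComponentsWithStats(m.astype(np.uint8),connectivity=4)
for k in range(1,n):
    if 2<=s[k,4]<200 and 15<ce[k,0]<48 and 15<ce[k,1]<48: print(s[k,4],ce[k].round(2),on_plane(a,ce[k]+[x0,y0],.092 if s[k,4]>10 else .087)[0].round(4))
print(g[20:45,16:46].astype(int))
S=on_plane(a,np.array([[190,130],[127,211],[288,211],[225,288]])/6.667-.5+[x0,y0],.087);print(S.round(4),S.mean(0))
```

```text
4 [28.5 19.5] [0.5763 0.1045 0.087 ]
35 [30.66 26.74] [0.5528 0.098  0.092 ]
8 [27.   30.38] [0.5423 0.1097 0.087 ]
6 [42.5 31. ] [0.5392 0.0617 0.087 ]
4 [18.5 31.5] [0.5395 0.1362 0.087 ]
30 [30.57 35.07] [0.5269 0.0988 0.092 ]
2 [33.  42.5] [0.5042 0.0919 0.087 ]
[[ 59  58  59  59  58  59  58  59  59  63  65  63 125 123  68  61  59  59
   59  58  58  58  59  58  59  60  59  59  60  60]
 [ 59  58  58  58  58  58  58  58  77  82  71  64  81  83  70  67  64  79
   75  58  58  59  58  59  58  59  59  58  59  60]
 [ 58  59  58  58  58  59  58  58  72  74  68  67  67  68  68  68  68  76
   74  62  58  58  58  58  58  59  59  58  59  58]
 [ 58  59  58  58  58  59  58  58  63  68  68  69  68  84  84  69  69  81
   81  62  57  59  59  59  59  60  60  59  59  59]
 [ 58  58  58  58  57  57  56  60  66  67  68  68  68  77  79  66  65  85
   84  68  63  60  61  60  59  60  60  59  59  59]
 [ 61  62  62  62  61  64  67  66  68  67  67  73 110 139 144 141 135 112
   81  70  68  64  64  61  58  60  59  58  58  59]
 [ 60  59  59  60  63  69  70  68  67  68  84 120 149 161 164 163 161 150
  127  89
[... 1724 characters left out ...]
  66  72  72  66
   67  67  67  57  47  45  47  52  56  57  55  55]
 [ 56  56  56  55  55  55  55  55  55  54  51  44  46  59  65  66  66  66
   66  67  60  46  43  49  53  55  56  56  55  56]
 [ 57  57  56  56  55  55  55  55  55  54  55  52  44  44  57  65  82 116
  104  61  55  50  54  60  55  55  56  56  55  55]
 [ 56  56  56  56  56  55  54  55  55  55  54  55  52  45  45  55  94 124
   97  48  46  50  56  58  54  55  57  56  56  55]
 [ 56  56  55  55  55  55  54  54  55  54  54  55  55  53  51  47  65  80
   63  44  44  49  54  55  54  54  56  56  56  56]]
[[0.5779 0.106  0.087 ]
 [0.5406 0.136  0.087 ]
 [0.5387 0.0611 0.087 ]
 [0.5035 0.0911 0.087 ]] [0.54018571 0.09856568 0.087     ]
```

Run:
```python
from h import *
c=np.array([.5402,.0986,.095]); a=np.radians(88.3-90); d=np.array([0,0,-1.])
best=None
for s in(1,-1):
    y=s*np.array([np.cos(a),np.sin(a),0]); q=quat(np.cross(y,d),y,d); j=kinematics.ik(c+[0,0,.1],q); print(s,None if j is None else j.round(3))
    if j is not None and (best is None or j[5]>best[1][5]): best=(q,j)
q,j=best; env.set_joints(j)
if monitor.sense()["position"][2]>.17:
    print("guard",env.movel(c,.1,guard=6)); m=monitor.sense(); print(m["position"],m["contact_force"],m["ft_torque"])
    env.close_gripper(20); env.hold(.2); m=monitor.sense(); print(m["finger_gap"],m["gripper_force"],m["joints"].round(3),m["contact_force"],m["ft_torque"],m["joint_efforts"][5],m["clock"])
```

```text
1 [-0.033  0.395  1.479 -0.     1.267 -0.003]
-1 None
guard False
[0.54055964 0.09855829 0.09563038] [-0.47379968  0.45210055 -0.18352   ] [0.04238978 0.00945473 0.04094747]
0.13736733246511887 25.54780125617981 [-0.033  0.508  1.593 -0.     1.041 -0.003] [-3.17141716 -0.88723107  2.56547982] [-0.0750801   0.59920504 -0.01319665] -0.0015989834719221108 13.175
```

```bash
cat > turn.py <<'E'
from h import *
def turn(lim,step=.1,thr=.06):
    m=monitor.sense(); j=np.array(m["joints"]); T=[]; q0=j[5]
    while j[5]-step>lim:
        j[5]-=step; env.set_joints(j); ts=[]
        m=monitor.sense(); T.append((round(float(j[5]),2),round(float(m["ft_torque"][2]),3),round(float(m["joint_efforts"][5]),3)))
        if len(T)>4 and abs(T[-1][2]-np.median([t[2] for t in T[:-1]]))>thr: break
    print(T); print(m["clock"],m["joints"][5]-j[5])
E
python3 - <<'E'
from turn import *
turn(-.75)
E
```

```text
[(-0.1, -0.008, -0.342), (-0.2, 0.012, -0.32), (-0.3, -0.006, -0.307), (-0.4, -0.01, -0.303), (-0.5, -0.011, -0.309), (-0.6, 0.049, -0.309), (-0.7, 0.034, -0.303)]
14.925 0.005697971453811235
```

Run:
```python
from turn import *
print(R.from_quat(monitor.sense()["ee_rot"]).as_matrix()[:,1])
print([round(float(monitor.sense()["ft_torque"][2]),3) for _ in range(5)])
turn(-1.5,.2,.03)
save(eyes.grab_frame("side"),"k1.png",(206,141,286,221),6)
```

```text
[ 7.87127366e-01  6.16790205e-01 -5.92887234e-04]
[0.034, 0.034, 0.034, 0.034, 0.034]
[(-0.9, 0.004, -0.335), (-1.1, -0.014, -0.34), (-1.3, -0.059, -0.336), (-1.5, 0.059, -0.334)]
16.1583 0.0078644429126149
```

View pics/k1.png

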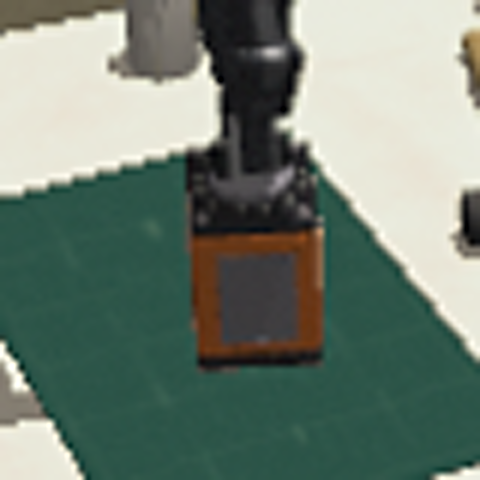

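Run:
```python
from turn import *
env.release(); m=monitor.sense(); env.movel(m["position"]+[0,0,.08],.2)
m=monitor.sense(); env.movel(m["position"]+[-.14,-.10,.02],.3)
a=eyes.grab_frame("top");b=eyes.grab_frame("side")
A=a["frame"][175:225,210:260];B=b["frame"][148:208,216:276]
cv2.imwrite("pics/st2.png",np.hstack([cv2.resize(i,(400,400),interpolation=cv2.INTER_CUBIC) for i in(A,B)])[:,:,::-1])
print(monitor.sense()["clock"])
```

```text
18.2917
```

View pics/st2.png

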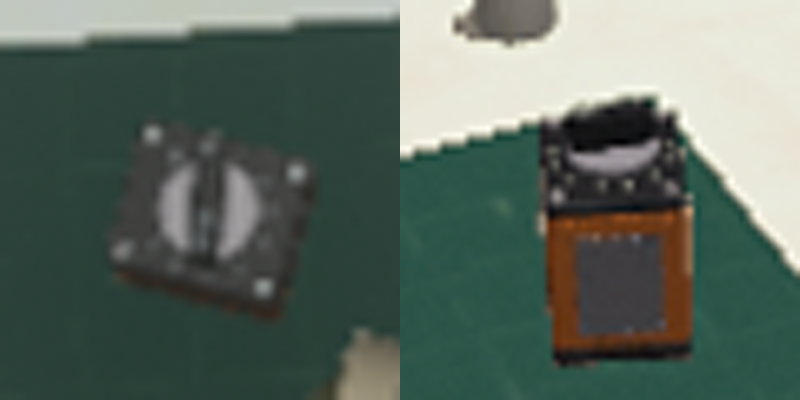

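```bash
cat > look.py <<'E'
from turn import *
def look(guess=(.54,.098),zt=.086,show=True):
    """centre, head z angle, bar angle (mod 180) of the standing head from plate screws and disc segments"""
    a=eyes.grab_frame("top"); k=6
    x0,y0=(project(a,[*guess,zt])[0]-24).astype(int)
    g=cv2.resize(a["frame"][y0:y0+48,x0:x0+48],None,fx=k,fy=k,interpolation=cv2.INTER_CUBIC).astype(int)
    m=(g.mean(2)>98)&(g.max(2)-g.min(2)<30)
    n,l,s,ce=cv2.connectedComponentsWithStats(m.astype(np.uint8)); px=(ce+.5)/k-.5+[x0,y0]
    P=on_plane(a,px,zt+.001)[:,:2]; r=np.hypot(*(P-guess).T)
    I=[i for i in range(1,n) if 30<=s[i,4]<500 and .028<r[i]<.047]; S=P[I]
    D=[i for i in range(1,n) if s[i,4]>600 and r[i]<.02]; Q=on_plane(a,px[D],zt+.006)[:,:2]
    c=S.mean(0); v=S-c; rect=cv2.minAreaRect((S*1e4).astype(np.float32))
    B=cv2.boxPoints(rect); e=max(B[1]-B[0],B[2]-B[1],key=np.linalg.norm)
    za=np.degrees(np.arctan2(e[1],e[0])); ba=None
    if len(Q)==2: w=Q[0]-Q[1]; ba=np.degrees(np.arctan2(w[1],w[0]))+90
    if show: print("screws",len(I),S.round(4).tolist(),"c",c,Q.mean(0),"rect",rect,"z/180",za%180,"bar/180",ba and ba%180)
    return c,za,ba
E
python3 - <<'E'
from look import *
look()
E
```

```text
screws 4 [[0.5709, 0.1198], [0.5546, 0.0643], [0.5259, 0.1322], [0.5104, 0.0781]] c [0.5404612  0.09859566] [0.54034969 0.09869608] rect ((5403.69580078125, 986.2064819335938), (578.3017578125, 466.4075622558594), 73.60647583007812) z/180 73.606476 bar/180 174.40090598654535
```

Run:
```python
from look import *
c=np.array([.5404,.0986,.095]); a=np.radians(84.4); d=np.array([0,0,-1.]); y=np.array([np.cos(a),np.sin(a),0]); q=quat(np.cross(y,d),y,d)
env.reach(c+[0,0,.08],q); env.movel(c,.12,guard=6); env.close_gripper(20)
j=monitor.sense()["joints"]; print(j[5]); j[5]-=.6; env.set_joints(j); print(monitor.sense()["ft_torque"])
env.release(); env.movel(c+[0,0,.08],.2); env.movel(c+[-.14,-.10,.10],.3)
look(); print(monitor.sense()["clock"])
```

```text
-1.5059282309119248
[0.42096562 0.15641887 0.01046724]
screws 4 [[0.5709, 0.1198], [0.5546, 0.0643], [0.5264, 0.1325], [0.5102, 0.0781]] c [0.54051823 0.0986643 ] [0.54035029 0.09867865] rect ((5404.2705078125, 985.90380859375), (578.21728515625, 465.55670166015625), 73.64839172363281) z/180 73.6484 bar/180 28.103683379709395
23.2083
```

Run:
```python
from look import *
c=np.array([.5404,.0987,.095]); a=np.radians(118.1); d=np.array([0,0,-1.]); y=np.array([np.cos(a),np.sin(a),0]); q=quat(np.cross(y,d),y,d)
env.reach(c+[0,0,.08],q); env.movel(c,.12,guard=6); env.close_gripper(20)
j=monitor.sense()["joints"]; print(j[5]); j[5]-=.3; env.set_joints(j); print(monitor.sense()["ft_torque"])
env.release(); env.movel(c+[0,0,.08],.2); env.movel(c+[-.14,-.10,.10],.3)
look(); print(monitor.sense()["clock"])
```

```text
-2.093894026820155
[0.26273703 0.13833685 0.01908621]
screws 4 [[0.5708, 0.1192], [0.5546, 0.0643], [0.5266, 0.1327], [0.5104, 0.0781]] c [0.54059511 0.0985881 ] [0.54009894 0.09803017] rect ((5406.080078125, 984.84521484375), (575.5338134765625, 463.36334228515625), 73.40247344970703) z/180 73.40248 bar/180 46.82524457244831
27.8333
```

Run:
```python
from look import *
c=np.array([.5404,.0985,.095]); a=np.radians(-43.2); d=np.array([0,0,-1.]); y=np.array([np.cos(a),np.sin(a),0]); q=quat(np.cross(y,d),y,d)
env.reach(c+[0,0,.08],q); env.movel(c,.12,guard=6); env.close_gripper(20); env.hold(.1)
b=eyes.grab_frame("side"); u,v=project(b,[.54,.0985,.035])[0].astype(int)
crop=lambda f: f["frame"][v-8:v+12,u-16:u+16].astype(int)
A=crop(b); j=monitor.sense()["joints"]; print(j[5]); out=[]
for i in range(22):
    j[5]-=.12; 
    if j[5]<-2.8: break
    env.set_joints(j); D=abs(crop(eyes.grab_frame("side"))-A).mean(); m=monitor.sense()
    out.append((round(j[5],2),round(D,1),round(m["ft_torque"][2],3)))
    if D>7: break
print(out)
env.release(); env.movel(c+[0,0,.08],.2); env.movel(c+[-.14,-.10,.10],.3)
look(); print(monitor.sense()["clock"])
```

```text
0.7209915060036636
[(np.float64(0.6), np.float64(1.2), np.float64(0.074)), (np.float64(0.48), np.float64(1.1), np.float64(0.017)), (np.float64(0.36), np.float64(1.2), np.float64(-0.014)), (np.float64(0.24), np.float64(3.6), np.float64(-0.028)), (np.float64(0.12), np.float64(10.5), np.float64(0.01))]
screws 4 [[0.5686, 0.1233], [0.56, 0.0672], [0.5218, 0.1299], [0.5137, 0.0739]] c [0.54101696 0.09857453] [0.54106962 0.09810075] rect ((5411.12158203125, 985.8386840820312), (568.3138427734375, 472.0815124511719), 81.7164306640625) z/180 81.71647 bar/180 79.70375178580329
35.8333
```

Run:
```python
from look import *
c=np.array([.5410,.0984,.095]); a=np.radians(-10.3); d=np.array([0,0,-1.]); y=np.array([np.cos(a),np.sin(a),0]); q=quat(np.cross(y,d),y,d)
env.reach(c+[0,0,.05],q); env.movel(c,.15,guard=6); env.close_gripper(20)
j=monitor.sense()["joints"]; j[5]-=.25; env.set_joints(j); print(j[5],monitor.sense()["ft_torque"],monitor.sense()["clock"])
env.release(); env.movel(c+[0,0,.06],.25); env.movel(c+[-.14,-.10,.10],.35)
look(guess=(.541,.098)); print(monitor.sense()["clock"])
a=eyes.grab_frame("top");b=eyes.grab_frame("side")
A=a["frame"][205:245,325:365];B=b["frame"][250:306,240:304]
cv2.imwrite("pics/bat.png",np.hstack([cv2.resize(A,(400,400),interpolation=cv2.INTER_CUBIC),cv2.resize(B,(400,350),interpolation=cv2.INTER_CUBIC)[:,:] if 0 else cv2.copyMakeBorder(cv2.resize(B,(400,350),interpolation=cv2.INTER_CUBIC),0,50,0,0,0)])[:,:,::-1])
```

```text
-0.10343980004099096 [-0.16970521 -0.00048847  0.05011337] 38.075
screws 4 [[0.5673, 0.0713], [0.5626, 0.1286], [0.5201, 0.0677], [0.5153, 0.124]] c [0.54132912 0.0978987 ] [0.54198155 0.09758054] rect ((5412.93017578125, 979.6818237304688), (474.5906066894531, 575.1136474609375), 4.717335224151611) z/180 94.717384 bar/180 92.50869423889624
39.8833
```

View pics/bat.png

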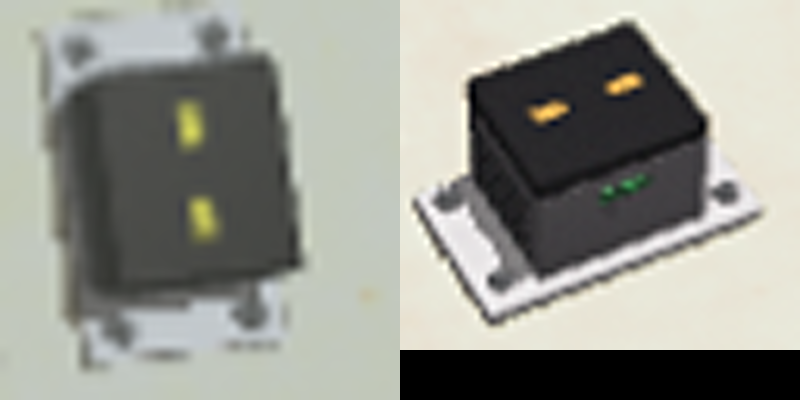

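Run:
```python
from h import *
a=eyes.grab_frame("top");b=eyes.grab_frame("side")
def ang(v): return round(float(np.degrees(np.arctan2(v[1],v[0]))),1)
S=on_plane(a,np.array([[78,48],[213,33],[118,332],[250,312]])/10-.5+[325,205],.010); print(S.mean(0),ang(S[0]-S[2]),ang(S[1]-S[3]))
T=on_plane(a,np.array([[270,57],[300,265]])/10-.5+[325,205],.06); print(T,ang(T[0]-T[1]),np.linalg.norm(T[0]-T[1]))
C=on_plane(b,np.array([[68,80],[231,22],[309,122],[142,194]])/6.25-.5+[240,250],.06);print(C,C.mean(0),ang(C[1]-C[0]),ang(C[2]-C[3]))
for i in range(4): print(np.linalg.norm(C[i]-C[i-1]).round(4))
W=on_plane(b,np.array([[45,200],[100,278],[327,192]])/6.25-.5+[240,250],.010);print(W,(W[0]+W[2])/2,(W[1]+W[2])/2)
```

```text
[ 0.46996357 -0.2403137   0.01      ] 5.5 4.9
[[ 0.50508646 -0.26591852  0.06      ]
 [ 0.4391693  -0.27224214  0.06      ]] 5.5 0.06621977936413988
[[ 0.43411867 -0.2172469   0.06      ]
 [ 0.49968312 -0.21166245  0.06      ]
 [ 0.50538594 -0.26907708  0.06      ]
 [ 0.4384973  -0.27881189  0.06      ]] [ 0.46942126 -0.24419958  0.06      ] 4.9 8.3
0.0617
0.0658
0.0577
0.0676
[[ 0.42089673 -0.22432725  0.01      ]
 [ 0.42623591 -0.26709127  0.01      ]
 [ 0.51788677 -0.25971019  0.01      ]] [ 0.46939175 -0.24201872  0.01      ] [ 0.47206134 -0.26340073  0.01      ]
```

Run:
```python
from look import *
d=np.array([0,0,-1.])
def dq(deg): a=np.radians(deg); y=np.array([np.cos(a),np.sin(a),0]); return quat(np.cross(y,d),y,d)
g=np.array([.5414,.0979,.0535]); q=dq(4.7); t=np.array([.4699,-.2407,.1115]); q2=dq(4.8-90)
print(kinematics.ik(t,q2),kinematics.ik(t+[0,0,.08],q2))
env.reach(g+[0,0,.09],q); print(env.movel(g,.12,guard=6)); env.close_gripper(50); m=monitor.sense(); print(m["finger_gap"],m["contact_force"])
env.movel(g+[0,0,.14],.2); env.reach(t+[0,0,.08],q2); env.hold(.2)
env.movel(t+[0,0,.012],.15); print("touch",env.movel(t-[0,0,.003],.02,guard=5)); m=monitor.sense(); print(m["position"]-t,m["contact_force"],m["clock"])
look(guess=(.47,-.2407),zt=.146)
save(eyes.grab_frame("side"),"p1.png",(230,215,310,305),6)
```

```text
[-6.95492035e-01  4.44978713e-01  1.64368470e+00 -4.44089210e-16
  1.05292924e+00  7.91528488e-01] [-6.95492035e-01  3.53278117e-01  1.54914881e+00 -4.44089210e-16
  1.23916572e+00  7.91528488e-01]
False
0.6943613015901282 [-3.98368152 -0.3773296   5.59925741]
touch True
[-8.80835935e-06  1.28196008e-05  7.46368354e-04] [-1.02960215  1.01786158  3.69813792] 45.6167
screws 2 [[0.5108, -0.2588], [0.5018, -0.2523]] c [ 0.50631723 -0.25553844] [nan nan] rect ((5063.171875, -2555.38427734375), (110.87651062011719, 0.0), 144.31170654296875) z/180 144.31184 bar/180 Nonelook.py:16: RuntimeWarning: Mean of empty slice.
  if show: print("screws",len(I),S.round(4).tolist(),"c",c,Q.mean(0),"rect",rect,"z/180",za%180,"bar/180",ba and ba%180)
  ret = um.true_divide(
```

View pics/p1.png

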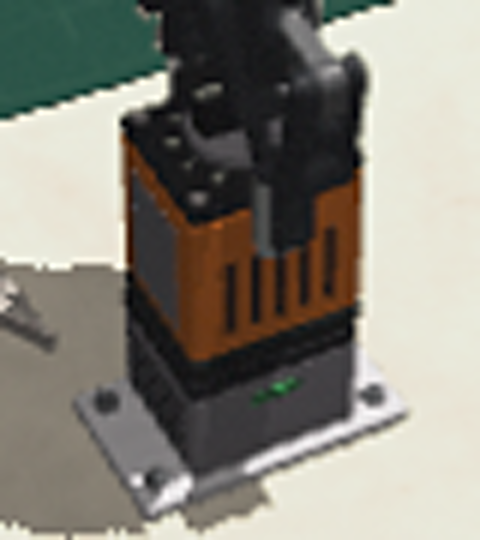

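Run:
```python
from look import *
m=monitor.sense(); env.movel(m["position"]-[0,0,.001],.02,guard=10); env.release(); p=monitor.sense()["position"]; env.movel(p+[0,0,.10],.2); env.movel(p+[-.12,.12,.12],.3)
look(guess=(.47,-.2407),zt=.144); print(monitor.sense()["clock"])
b=eyes.grab_frame("side");a=eyes.grab_frame("top")
A=a["frame"][200:250,320:370];B=b["frame"][215:305,235:305]
cv2.imwrite("pics/p2.png",np.hstack([cv2.resize(A,(330,540),interpolation=cv2.INTER_CUBIC),cv2.resize(B,(420,540),interpolation=cv2.INTER_CUBIC)])[:,:,::-1])
```

```text
screws 2 [[0.4447, -0.2664], [0.4402, -0.2194]] c [ 0.44242502 -0.24292581] [ 0.47325147 -0.24117788] rect ((4424.25, -2429.258056640625), (472.4007263183594, 0.0), 95.46195983886719) z/180 95.46201 bar/180 None
47.7667
```

View pics/p2.png

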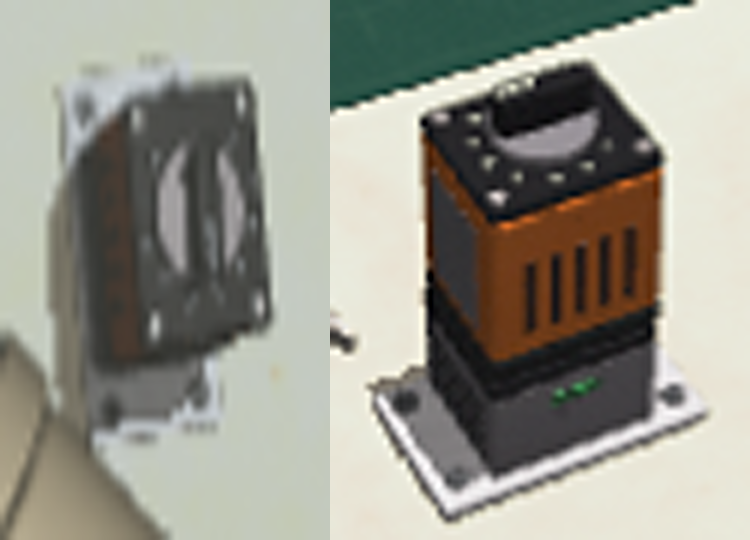

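Run:
```python
from h import *
a=eyes.grab_frame("top");b=eyes.grab_frame("side")
ang=lambda v: round(float(np.degrees(np.arctan2(v[1],v[0]))),1)
S=on_plane(a,np.array([[240,103],[137,118],[262,306],[155,325]])/[6.6,10.8]-.5+[320,200],.145);print(S.round(4).tolist(),S.mean(0),ang(S[0]-S[2]),ang(S[1]-S[3]))
# sideways comparison in the side view: head vertical corner edges vs battery's vertical edges
im=b["frame"].astype(int).mean(2)
def edges(zs):
    for n,p in (("-x+y",(-.035,.03)),("-x-y",(-.035,-.03)),("+x-y",(.035,-.03))):
        t=np.radians(4.9);w=np.array([.4699+p[0]*np.cos(t)-p[1]*np.sin(t),-.2407+p[0]*np.sin(t)+p[1]*np.cos(t)])
        for z in zs:
            u,v=project(b,[*w,z])[0]; r=im[int(round(v)),int(u)-6:int(u)+7]; print(n,z,round(u,1),int(u)-6,r.astype(int))
edges((.035,.05,.09,.12))
```

```text
[[0.5005, -0.2606, 0.145], [0.4976, -0.2138, 0.145], [0.4444, -0.2678, 0.145], [0.4405, -0.2193, 0.145]] [ 0.47076115 -0.24036101  0.145     ] 7.3 5.5
-x+y 0.035 249.5 243 [227 227 227 226 225 227 230 227  37  47  41  15  24]
-x+y 0.05 249.3 243 [225 225 226 226 226 226 223 166   4  20  17  25  41]
-x+y 0.09 248.7 242 [226 225 226 225 224 224 225 229 221  37  49  50  52]
-x+y 0.12 248.3 242 [227 227 228 228 228 228 231 227 130  40  48  52  39]
-x-y 0.035 261.1 255 [127 125  91  30  31  38  54  60  65  64  63  63  65]
-x-y 0.05 261.0 255 [30 25 35 33 37 42 53 59 77 68 68 69 67]
-x-y 0.09 260.7 254 [15 24 24 25 41 51 50 51 57 63 65 62 63]
-x-y 0.12 260.5 254 [50 51 52 51 53 53 50 51 60 65 66 66 63]
+x-y 0.035 289.2 283 [ 66  67  67  66  62  76 170 233 230 224 213 225 224]
+x-y 0.05 289.4 283 [ 25  24  27  28  43  78 153 217 227 225 226 226 226]
+x-y 0.09 289.8 283 [ 59  36  33  56  62  56  99 189 233 228 227 227 227]
+x-y 0.12 290.1 284 [ 65  64  62  64  59  72 166 237 230 228 228 228 227]
```

```bash
python3 -c "
from h import *
job.hand_in()"
```

```text
the job is handed in; nothing more can be done
```

I handed the job in: the head stands knob up on the battery block, its edges within about 1 mm of flush by the cameras. Before that I stood it upright and let go of it, then turned the knob to its anticlockwise end stop (off) while it stood on the cutting mat. The last clock reading was about 48 s of the 72 s allowed, and I touched none of the other things on the bench.

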